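# Set up a dish on the stage plate

### The arm

A 6-joint arm with a two-finger parallel gripper is mounted at the origin on a cart in front of the work surface, level with it; the furniture and walls round the work are solid. World frame = base frame: x ahead of the robot, y to its left, z up, the work surface at z = 0. Lengths are in m, angles in rad, forces in N, time in s.
With the tool pointing down it reaches from about 0.15 to 0.775 m from the base axis. Payload 6.1 kg.
Tool frame: the origin (TCP) lies midway between the tips of the shut fingers; the grasp point (between the pads) lies 19 mm behind it (r.pinch_z is the distance from the TCP to the grasp point, in m); z points along the fingers, y is the direction in which the jaws open and shut (so a half turn about z gives the same grasp; the last joint's range is limited). The gripper opens to 85 mm and grips with 20 to 120 N. Pads are 22 mm wide; open, the fingers measure 114 mm over their backs; the gripper's body (76 mm by 85 mm) begins 54 mm behind the grasp point. The pads swing forward as they close: fully open they stand 13 mm farther back than shut.
Start: joints at [-1.224, 0.126, -0.04, 1.405, 0, 1.571], TCP at [0.178, -0.494, 0.231] pointing down, gripper open.
Joint ranges: [-2.72, 2.72], [-0.95, 1.95], [-1.27, 1.35], [-1.78, 2.02], [-1.46, 1.47], [-3.14, 3.14]. Speed limits (rad/s): [2.39, 2.39, 3.01, 3.14, 3.14, 3.14].

### API

Orientations are given as a rotation vector (axis times angle).
In Python, from rig import r gives the robot as it stands. The module is installed in compiled form; this text tells all that it offers.
- The arm moves only by the tool servo_tool, never from a script. Its arguments are lists of equal length, an entry for each row: "claw": the closure, from 0 (fully open) to 1 (shut); "linear": the shift along the world's x, y, z in mm, a list of three; "roll": the turn about the world's z in degrees. In form: {"claw": [claw, ...], "linear": [[tx, ty, tz], ...], "roll": [roll, ...]}. A call has 1 to 12 rows; each row shifts and turns the commanded pose from where the row before left it; what a row does not reach is not made up. A row lasts 1/10 s, in which the tool goes at most 50 mm and 8.59 degrees, less where a joint would pass 70% of its speed; a pose out of reach is approached as far as the arm can. A call with a gripper value outside its range is refused whole. The fingers move at their own pace and stop on an object; "force" is the grip in N (left out, the last holds). Time passes only in rows, so rows that do not move let the fingers close. It gives the time, the measured TCP pose, the force and the opening at its end, in the units of the state.
- r.read_state(): the state, without advancing time (a new reading comes with each control period).
- r.snapshot(name): name is "scene" or "top"; returns (picture, depth): 480x640x3 uint8, red, green, blue; 480x640 float32, m along the optical axis (not along the pixel's ray), 0 where there is no reading.
- r.calibration(name): a dict with "mtx" (3x3 intrinsics, pixels), "cam_to_world" (4x4, takes a point from camera to world coordinates). Camera axes: x right, y down, z forward; pixel columns grow to the right and rows downward; lengths in m; the calibration is good to about 2 mm. A picture is of the moment at which its call begins. calibration takes no time and is no camera call.
- r.job_done(): hands the job in, once; it reports no verdict.
The state is a dict: "t": time; "q": joint angles; "joint_velocities": joint speeds; "joint_torque": joint torques, N m; "tool_pos": TCP position; "eef_rot": TCP orientation; "wrist_force": force on the tool from outside, world axes, zero at the start; "torque": the same for the moment, N m; "finger_gap": finger opening in m.
Only numpy, scipy, OpenCV 4.12 (cv2) and the standard library are available. Lean on these libraries where they do the work, as an engineer would, in place of code of your own. Each camera call takes 0.05 s, during which the arm holds its last target.

### The job

Set up the small culture dish on the stage plate, stacking in this order: seat the dark round insert in the plate's round opening, put the small dish flat in the well on top of the insert, lay the steel ring on the insert so that it surrounds the dish, and last close the ring with the knobbed cover, its lip inside the ring. Each part must be down flat and let go before the next follows; keep the dish level all the while, and leave the large dish and the coverslip box where they are.

Things in the scene. Friction and masses are not known exactly. Their poses are not given: they have to be found in the camera images.
- seat (a point): Centre of the floor of the round opening in the fixed stage plate, a pale metal plate 100 x 120 mm (x, y) with dark screws at the corners, lying on the desk at any yaw. The plate's top is 14 mm above the desk; the round opening is 67 mm across, chamfered, 6 mm deep; this point is on its floor, 8 mm above the desk (the floor is dark, with a 40 mm light hole in its middle). z up.
- insert_center (a point): Centre (half-way up) of the insert: a dark metal round block, 60 mm across and 24 mm high, upright from the start. In its top is a round well 45 mm across and 4 mm deep, with a 26 mm light hole through the middle. Seated in the plate it stands 18 mm above the plate's top; its centre is then 12 mm above the seat point. z is its upward axis.
- dish_center (a point): Centre (half-way up) of the small culture dish: pale, round, 38 mm across and 10 mm high, solid to the touch, lying flat. In the insert's well it stands 6 mm above the insert's top, its centre 13 mm above the insert's centre. z is its upward axis.
- ring_center (a point): Centre (half-way up, on the axis) of the hold-down ring: bright steel, open right through, 58 mm outside, 46 mm inside, 12 mm high, lying flat. Either face may be down. On the insert round the dish its centre is 18 mm above the insert's centre and its top 6 mm above the dish's top. z is its axis, up.
- cover_center (a point): Centre (half-way up) of the cover: grey disc 56 mm across and 6 mm thick, with a round black knob 18 mm across and 18 mm high standing on its middle and a round lip 38 mm across and 4 mm deep under it; 28 mm high in all. It starts standing on its lip, knob up. Closed on the ring, the disc lies on the ring's top, the lip is inside the ring clear of the dish, and its centre is 16 mm above the ring's centre. z is its upward axis, towards the knob.
- large_dish_center (a point): Centre (half-way up) of the large culture dish: pale, round, 62 mm across and 14 mm high, loose. It is not used and stays where it is.
- coverslip_box_center (a point): Centre (half-way up) of the coverslip box, white with a blue lid, 30 x 30 x 16 mm, loose. It is not used and stays where it is.
Not all that is in view belongs to the job. Leave any yellow look-alike of the part that bears insert_center alone.

How it is judged:
On the way, in this order (a step that is already met when the one before it is completed fails the run):
1. the insert is seated flat in the plate's opening and let go (horizontal distance between insert_center and seat below 0.006 m and z of insert_center in the frame of seat between 0.0095 and 0.0145 m and angle between insert_center's own z axis and vertical below 0.08 rad and contact force between the fingers and insert below 0.2 N), for 0.2 s.
2. the small dish is flat in the insert's well and let go (horizontal distance between insert_center and seat below 0.006 m and z of insert_center in the frame of seat between 0.0095 and 0.0145 m and angle between each of insert_center, dish_center's own z axis and vertical below 0.08 rad and horizontal distance between dish_center and insert_center below 0.006 m and z of dish_center in the frame of insert_center between 0.0105 and 0.0155 m and contact force between the fingers and dish below 0.2 N), for 0.2 s.
3. the ring lies flat on the insert round the dish and is let go (horizontal distance between insert_center and seat below 0.006 m and z of insert_center in the frame of seat between 0.0095 and 0.0145 m and angle between each of insert_center, dish_center, ring_center's own z axis and vertical below 0.08 rad and horizontal distance between dish_center and insert_center below 0.006 m and z of dish_center in the frame of insert_center between 0.0105 and 0.0155 m and horizontal distance between ring_center and insert_center below 0.01 m and z of ring_center in the frame of insert_center between 0.0155 and 0.0205 m and contact force between the fingers and ring below 0.2 N), for 0.2 s.
At the end, for the whole second after the job is handed in: Insert in the opening and small dish in the well (each within 6 mm of centre), ring on the insert round the dish (10 mm), cover on the ring, lip inside (7 mm); each within 2.5 mm of its seated height, tilted under 0.08 rad, at rest and released (all of step 3 and horizontal distance between cover_center and ring_center below 0.007 m and z of cover_center in the frame of ring_center between 0.0135 and 0.0185 m and angle between cover_center's own z axis and vertical below 0.08 rad and contact force between the fingers and insert below 0.2 N and contact force between the fingers and dish below 0.2 N and contact force between the fingers and cover below 0.2 N and linear speed of each of insert, dish, ring, cover below 0.01 m/s); the robot touches nothing.
It fails at once if the small dish is tipped by more than 0.5 rad (angle between dish_center's own z axis and vertical above 0.5 rad).
It fails at once if the large dish is moved by more than 20 mm (distance of large_dish_center from where it was at the start of the episode above 0.02 m).
It fails at once if the coverslip box is moved by more than 20 mm (distance of coverslip_box_center from where it was at the start of the episode above 0.02 m).
It also fails if it takes over 141 s, if anything falls off the work surface, if the arm or the gripper's body presses on something with over 40 N, if the wrist force passes 120 N, or if a joint passes its speed limit or range.

## Working session

There is one attempt and no reset: what is moved stays moved. The work goes in short steps, Python scripts to look and compute and a tool call to move; the robot and the scene stay as the last step left them, time stands still between calls to the robot, and variables do not carry over. Pictures are saved under pics/ and viewed, and the job is handed in when it is done.

Besides the shell and the picture viewer there is one more tool, called after "Call:" by a JSON object that holds its "fn" and its "kwargs". servo_tool: Moves the arm, as the interface text tells. Its arguments: {"type":"object","properties":{"claw":{"type":"array"},"linear":{"type":"array"},"roll":{"type":"array"},"force":{"type":"number"}},"required":["claw","linear","roll"]}

```bash
mkdir -p pics
cat > h.py <<'E'
import numpy as np, cv2
from rig import r
def snap(n,tag):
    p,d=r.snapshot(n); cv2.imwrite(f'pics/{tag}.png',p[:,:,::-1]); np.save(f'{tag}_d.npy',d); return p,d
def world(n,d):
    c=r.calibration(n);K=c['mtx'];T=c['cam_to_world']
    v,u=np.mgrid[:480,:640]
    P=np.stack([(u-K[0,2])/K[0,0]*d,(v-K[1,2])/K[1,1]*d,d],-1)
    return P@T[:3,:3].T+T[:3,3]
E
python3 - <<'E'
from h import *
for n in('top','scene'):
    snap(n,n+'0'); c=r.calibration(n); print(n,c['mtx'],c['cam_to_world'].round(3))
s=r.read_state(); print(s)
print(r.pinch_z)
E
```

```text
top [[529.77806902   0.         317.71406784]
 [  0.         529.77806902 234.29717894]
 [  0.           0.           1.        ]] [[ 0.013 -0.989  0.146  0.316]
 [-1.    -0.016 -0.014 -0.01 ]
 [ 0.016 -0.145 -0.989  1.245]
 [ 0.     0.     0.     1.   ]]
scene [[546.65540623   0.         321.44475326]
 [  0.         546.65540623 246.16437394]
 [  0.           0.           1.        ]] [[ 0.664 -0.339  0.666 -0.172]
 [-0.747 -0.309  0.588 -0.607]
 [ 0.007 -0.889 -0.458  0.495]
 [ 0.     0.     0.     1.   ]]
{'t': 0.1, 'q': array([-1.22397240e+00,  1.26347098e-01, -4.05050990e-02,  1.40540157e+00,
        9.92124394e-06,  1.57079727e+00]), 'joint_velocities': array([ 0.00016212, -0.00267569,  0.00403619,  0.00039282, -0.00195343,
        0.00024951]), 'joint_torque': array([-2.14779284e-03, -4.36895442e+01,  3.53612065e+01,  1.34853891e-02,
       -3.57938677e-05, -2.65744973e-05]), 'tool_pos': array([ 0.17833228, -0.4933943 ,  0.23059283]), 'eef_rot': array([-3.09305888e+00, -5.41813915e-01,  3.79489117e-04]), 'wrist_force': array([-0.31582032, -0.17834902,  0.35161803]), 'torque': array([-0.0090278 , -0.00257437,  0.00010246]), 'finger_gap': 0.08567073504574682}
0.0187
```

View pics/top0.png

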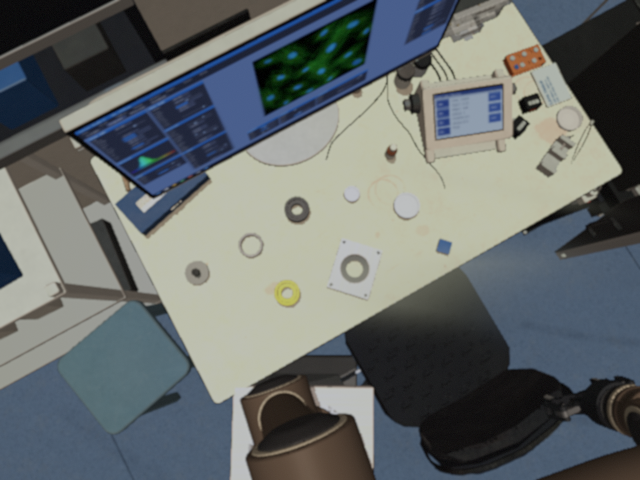

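View pics/scene0.png

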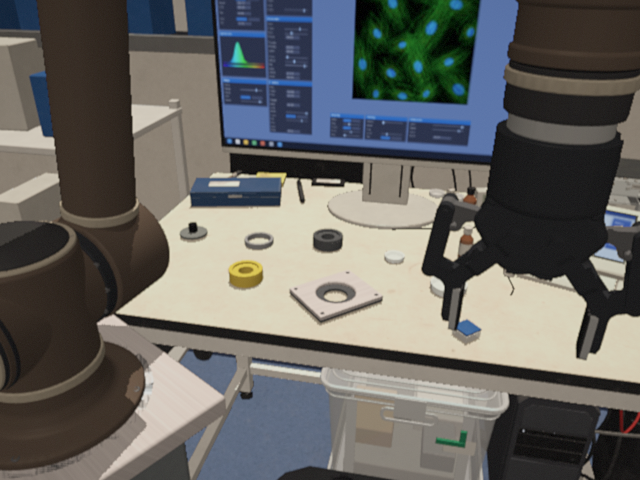

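Top view: dark insert at (297,210), with its yellow look-alike at (287,293); the dark one matches the task. Ring (251,245), cover (197,272), small dish (352,194), large dish (405,206), plate opening (355,268) and box (444,247). Next: an enlarged crop to confirm, then positions.

Run:
```python
from h import *
p=cv2.imread('pics/top0.png'); d=np.load('top0_d.npy')
c=p[165:315,170:440]; cv2.imwrite('pics/crop0.png',cv2.resize(c,None,fx=2.96,fy=2.96,interpolation=cv2.INTER_CUBIC)[:600,:800])
W=world('top',d)
for n,(u,v) in dict(ins=(297,210),ring=(251,245),cov=(197,272),dish=(352,194),big=(405,206),seat=(355,268),box=(444,247),desk=(320,220)).items():
    print(n,W[v,u].round(4))
# height map clusters
z=W[...,2]; m=((z>0.004)&(z<0.06)&(d>0)).astype(np.uint8); m[:150]=0;m[330:]=0
k,l,st,ce=cv2.connectedComponentsWithStats(m)
for i in range(1,k):
    if st[i,4]>60:
        q=W[l==i]; zt=np.percentile(q[:,2],90); 
        print(st[i],ce[i].round(1),'zmax',q[:,2].max().round(4),zt.round(4),'mid',((q.min(0)+q.max(0))/2).round(4),'ext',np.ptp(q,0).round(4))
```

```text
ins [0.5566 0.0231 0.0022]
ring [ 4.711e-01  1.303e-01 -4.000e-04]
cov [0.4035 0.249  0.0258]
dish [ 0.5967 -0.1078  0.0076]
big [ 0.5682 -0.2333  0.0143]
seat [ 0.4201 -0.1161  0.0008]
box [ 0.4716 -0.3244  0.0133]
desk [ 0.5332 -0.0321  0.0025]
[246 150  76  17 884] [281.9 156.3] zmax 0.0182 0.0126 mid [0.6832 0.0579 0.0112] ext [0.0427 0.1803 0.0141]
[384 150  13  10  94] [389.9 153.8] zmax 0.0598 0.0469 mid [ 0.6922 -0.1968  0.0321] ext [0.0153 0.0241 0.0555]
[423 150  64  16 393] [444.3 153.8] zmax 0.0537 0.0214 mid [ 0.6921 -0.3561  0.0289] ext [0.0398 0.1535 0.0496]
[535 150  33  27 513] [551.  161.5] zmax 0.0406 0.0359 mid [ 0.6815 -0.5923  0.0223] ext [0.0669 0.0811 0.0365]
[619 150  21  32 330] [632.5 160.5] zmax 0.0595 0.0463 mid [ 0.6796 -0.7825  0.0318] ext [0.076  0.0465 0.0555]
[ 114  173   97   63 2266] [154.6 203.5] zmax 0.0446 0.0396 mid [0.5627 0.3425 0.0244] ext [0.1458 0.2189 0.0405]
[344 186  16  16 206] [351.2 193.6] zmax 0.0175 0.0127 mid [ 0.5971 -0.1063  0.0109] ext [0.0383 0.0364 0.0132]
[393 192  27  27 558] [406.  205.2] zmax 0.0206 0.0168 mid [ 0.5721 -0
[... 336 characters left out ...]
6  0.0319] ext [0.0802 0.0824 0.0558]
[238 230  25  28 201] [250.1 244.6] zmax 0.0182 0.0149 mid [0.4738 0.1313 0.0111] ext [0.064  0.0568 0.0141]
[ 327  238   56   62 1990] [354.1 268.6] zmax 0.0205 0.0168 mid [ 0.4187 -0.1145  0.0123] ext [0.1421 0.1293 0.0165]
[436 239  16  16 189] [443.4 246.6] zmax 0.0219 0.0185 mid [ 0.4727 -0.3227  0.0132] ext [0.0354 0.0361 0.0175]
[183 261  26  24 463] [196.3 272.5] zmax 0.033 0.0228 mid [0.4037 0.257  0.0185] ext [0.0542 0.0599 0.0288]
[271 279  30  28 455] [286.4 292.5] zmax 0.0299 0.026 mid [0.3606 0.0458 0.017 ] ext [0.0625 0.0673 0.0258]
[ 72 285  19  14 147] [ 82.1 291.9] zmax 0.0598 0.0549 mid [0.3552 0.5064 0.032 ] ext [0.0309 0.0198 0.0556]
```

View pics/crop0.png

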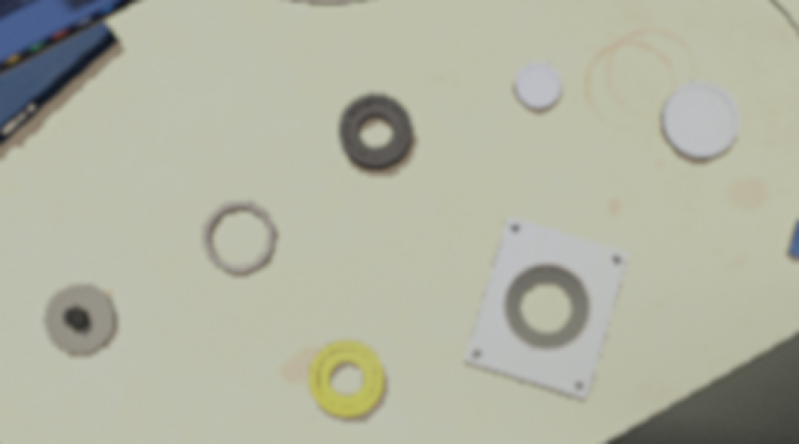

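```bash
cat >> h.py <<'E'
def proj(n,P):
    c=r.calibration(n);T=np.linalg.inv(c['cam_to_world']);Q=np.atleast_2d(P)@T[:3,:3].T+T[:3,3];q=Q@c['mtx'].T
    return q[:,:2]/q[:,2:]
def back(n,uv,z):
    c=r.calibration(n);T=c['cam_to_world'];ray=T[:3,:3]@np.linalg.solve(c['mtx'],[uv[0],uv[1],1]);o=T[:3,3]
    return o+ray*(z-o[2])/ray[2]
def silcent(n,x,y,rad,z0,z1,S=8):
    a=np.linspace(0,2*np.pi,90)
    P=np.concatenate([np.c_[x+rad*np.cos(a),y+rad*np.sin(a),0*a+z] for z in(z0,z1)])
    h=cv2.convexHull((proj(n,P)).astype(np.float32)); m=cv2.moments(h); return np.array([m['m10'],m['m01']])/m['m00'],m['m00'],h
def locate(n,img,uv,rad,z0,z1,win=22,hole=None):
    """mask by colour distance from local desk colour; match centroid of outer contour"""
    u,v=map(int,uv); S=8
    c=img[v-win:v+win,u-win:u+win]; C=cv2.resize(c,None,fx=S,fy=S,interpolation=cv2.INTER_CUBIC)
    lab=cv2.cvtColor(C,cv2.COLOR_RGB2LAB).astype(float)
    bg=np.median(np.r_[lab[:16].reshape(-1,3),lab[-16:].reshape(-1,3),lab[:,:16].reshape(-1,3)],0)
    D=np.linalg.norm(lab-bg,axis=2); D=np.clip(D,0,255).astype(np.uint8)
    t,m=cv2.threshold(D,0,255,cv2.THRESH_OTSU)
    cs,_=cv2.findContours(m,cv2.RETR_EXTERNAL,cv2.CHAIN_APPROX_NONE)
    k=min((q for q in cs if cv2.contourArea(q)>S*S*60),key=lambda q:abs(cv2.moments(q)['m10']/cv2.moments(q)['m00']-win*S)+abs(cv2.moments(q)['m01']/cv2.moments(q)['m00']-win*S))
    k=cv2.convexHull(k); M=cv2.moments(k); cen=np.array([M['m10'],M['m01']])/M['m00']
    cen=(cen+.5)/S-.5+[u-win,v-win]
    xy=back(n,cen,(z0+z1)/2)[:2]
    for _ in range(4):
        s,A,h=silcent(n,*xy,rad,z0,z1); xy=xy+(back(n,cen,z1)-back(n,s,z1))[:2]
    cv2.drawContours(C,[k],-1,(255,0,0),1)
    hh=((h.reshape(-1,2)-[u-win,v-win]+.5)*S-.5).round().astype(np.int32)
    cv2.polylines(C,[hh.reshape(-1,1,2)],True,(0,0,255),1)
    return xy,cen,M['m00']/S/S,A,C
E
python3 - <<'E'
from h import *
p=cv2.imread('pics/top0.png')[:,:,::-1].copy(); out=[]
for n,uv,R,z0,z1 in [('ins',(297,210),.03,0,.024),('dish',(352,194),.019,0,.01),('ring',(251,245),.029,0,.012),('cov',(197,272),.028,.004,.010),('big',(405,206),.031,0,.014),('yel',(287,293),.03,0,.024)]:
    xy,c,a,b,C=locate('top',p,uv,R,z0,z1); print(n,xy.round(4),c.round(2),round(a),round(b)); out.append(C[:,:,::-1])
cv2.imwrite('pics/fit0.png',cv2.resize(np.vstack([np.hstack(out[:3]),np.hstack(out[3:])]),(798,532)))
c=np.mean([[515,228],[617,259],[476,353],[579,385]],0); print('seat',back('top',(c+.5)/2.96-.5+[170,165],.014))
W=world('top',np.load('top0_d.npy')); z=W[...,2]
for a,b in((.06,.15),(.15,.25),(.25,.4),(.4,.7)):
    m=(z>a)&(z<b)&(W[...,0]>.3)&(abs(W[...,1])<.4)
    q=W[m]; 
    for y0 in np.arange(-.4,.4,.1):
        s=q[(q[:,1]>=y0)&(q[:,1]<y0+.1)]
        if len(s)>5: print(a,b,round(y0,1),len(s),np.percentile(s[:,0],1).round(3))
E
```

```text
ins [0.5545 0.0231] [296.85 209.95] 542 545
dish [ 0.5953 -0.1062] [351.27 194.78] 242 208
ring [0.4696 0.1297] [250.87 245.29] 508 495
cov [0.4028 0.2523] [197.23 272.92] 465 469
big [ 0.5537 -0.2295] [402.99 212.53] 233 560
yel [0.3575 0.0414] [287.2  293.59] 583 547
seat [ 0.41869577 -0.11351742  0.014     ]
0.06 0.15 -0.4 3211 0.721
0.06 0.15 -0.3 1720 0.711
0.06 0.15 -0.2 157 0.692
0.06 0.15 -0.1 135 0.739
0.06 0.15 -0.0 138 0.683
0.06 0.15 0.1 473 0.626
0.06 0.15 0.2 1361 0.571
0.06 0.15 0.3 729 0.553
0.15 0.25 -0.3 790 0.855
0.15 0.25 -0.2 917 0.797
0.15 0.25 -0.1 959 0.739
0.15 0.25 -0.0 965 0.682
0.15 0.25 0.1 1315 0.625
0.15 0.25 0.2 1718 0.567
0.15 0.25 0.3 1042 0.55
0.25 0.4 -0.3 1109 0.857
0.25 0.4 -0.2 1983 0.8
0.25 0.4 -0.1 2038 0.742
0.25 0.4 -0.0 2103 0.685
0.25 0.4 0.1 2177 0.627
0.25 0.4 0.2 2745 0.569
0.25 0.4 0.3 3922 0.553
0.4 0.7 -0.2 639 0.802
0.4 0.7 -0.1 2558 0.745
0.4 0.7 -0.0 4396 0.688
0.4 0.7 0.1 4601 0.63
0.4 0.7 0.2 6306 0.573
0.4 0.7 0.3 7224 0.556
```

View pics/fit0.png

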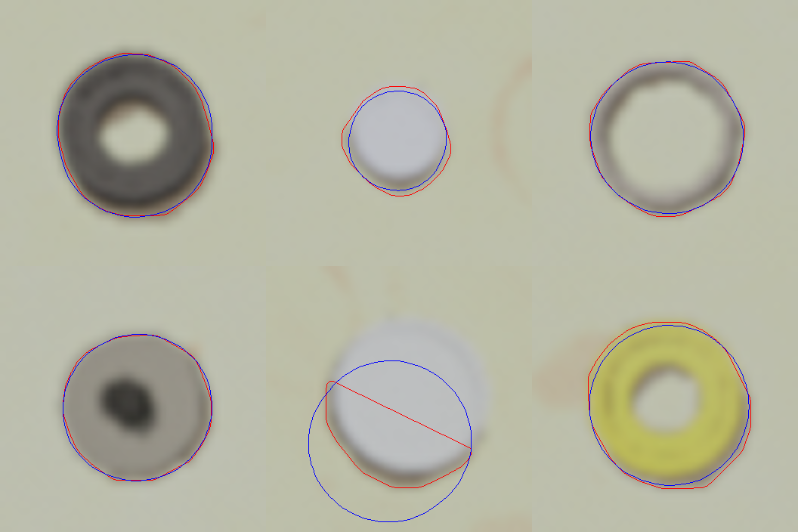

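Call:
{"fn": "servo_tool", "kwargs": {"claw": [0,0,0,0,0,0,0,0,0,0,0,0], "linear": [[24,32,0],[24,32,0],[24,32,0],[24,32,0],[24,32,0],[24,32,0],[24,32,0],[24,32,0],[24,32,0],[24,32,0],[24,32,0],[24,32,0]], "roll": [4.5,4.5,4.5,4.5,4.5,4.5,4.5,4.5,4.5,4.5,4.5,4.5], "force": 40}}

```text
t: 1.3
tool_pos: [0.467, -0.1081, 0.231]
eef_rot: [-2.508, -1.892, 0.001]
wrist_force: [-0.1, 0.4, 0.4]
finger_gap: 0.0856
```

Call:
{"fn": "servo_tool", "kwargs": {"claw": [0,0,0,0,0,0,0,0,0], "linear": [[22,33,0],[22,33,0],[22,33,0],[22,33,0],[0,0,-40],[0,0,-40],[0,0,-40],[0,0,-30],[0,0,0]], "roll": [4,4,4,4,0,0,0,0,0]}}

```text
t: 2.2
tool_pos: [0.5509, 0.0222, 0.0765]
eef_rot: [-2.219, -2.215, 0.01]
wrist_force: [-0.9, -0.4, -0.1]
finger_gap: 0.0854
```

Run:
```python
from h import *
s=r.read_state();print(s['tool_pos'],s['eef_rot'],s['q'].round(3))
p,d=snap('scene','sc1'); p,d2=snap('top','top1')
W=world('scene',d); t=s['tool_pos']
m=(d>0)&(abs(W[...,0]-t[0])<.09)&(abs(W[...,1]-t[1])<.03)&(W[...,2]>.045)&(W[...,2]<.2)
q=W[m]; 
for lo in np.arange(-.07,.07,.01):
    k=q[(q[:,0]-t[0]>lo)&(q[:,0]-t[0]<lo+.01)]
    if len(k): print(round(lo,3),len(k),k[:,2].min().round(4),k[:,1].mean().round(4))
```

```text
[0.55091906 0.022231   0.0765064 ] [-2.21945903 -2.21482395  0.01025836] [ 0.04   0.226 -0.261  1.092  0.     1.613]
-0.07 317 0.1363 0.0176
-0.06 205 0.093 0.0159
-0.05 186 0.0889 0.0129
-0.04 218 0.1397 0.0139
-0.03 165 0.1527 0.0118
-0.02 88 0.1501 0.0062
-0.01 60 0.1496 0.0088
0.0 94 0.15 0.0085
0.01 91 0.15 0.0065
0.02 66 0.1506 0.0064
0.03 73 0.1001 0.0096
0.04 284 0.0885 0.0177
0.05 122 0.0992 0.0134
0.06 169 0.133 0.0132
0.07 21 0.1349 0.0125
```

View pics/sc1.png

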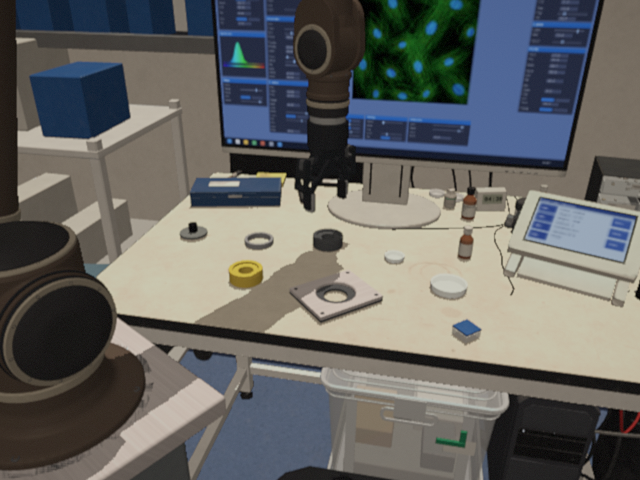

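The open fingers straddle the insert, which is at about (327,240) in the scene view. Their tips are about 12 mm above the TCP, as stated. I'll descend around it.

Call:
{"fn": "servo_tool", "kwargs": {"claw": [0,0,0,0,0,0,0,0,0], "linear": [[0,0,-20],[0,0,-20],[0,0,-15],[0,0,-10],[0,0,-5],[0,0,-4],[0,0,0],[0,0,0],[0,0,0]], "roll": [0,0,0,0,0,0,0,0,0]}}

```text
t: 3.2
tool_pos: [0.5549, 0.0223, 0.0079]
eef_rot: [2.224, 2.218, 0.001]
wrist_force: [0.9, -0.0, -0.4]
finger_gap: 0.0857
```

Close.

Call:
{"fn": "servo_tool", "kwargs": {"claw": [0.15,0.25,0.3,0.35,0.4,0.5,0.6,0.6,0.6,0.6], "linear": [[0,0,0],[0,0,0],[0,0,0],[0,0,0],[0,0,0],[0,0,0],[0,0,0],[0,0,0],[0,0,0],[0,0,0]], "roll": [0,0,0,0,0,0,0,0,0,0], "force": 40}}

```text
t: 4.2
tool_pos: [0.555, 0.0223, 0.0083]
eef_rot: [2.223, 2.218, 0.002]
wrist_force: [-0.5, 0.1, 5.7]
finger_gap: 0.0583
```

Run:
```python
from h import *
s=r.read_state();print(s['tool_pos'],s['eef_rot'],s['wrist_force'],s['finger_gap'])
snap('scene','sc2')
p=cv2.imread('pics/sc2.png'); cv2.imwrite('pics/sc2c.png',cv2.resize(p[170:280,250:400],None,fx=5,fy=5,interpolation=cv2.INTER_CUBIC))
```

```text
[0.55502591 0.02229646 0.008275  ] [2.22332037e+00 2.21810590e+00 1.74884751e-03] [-0.52258682  0.1487932   5.71010537] 0.05827270566424255
```

View pics/sc2c.png

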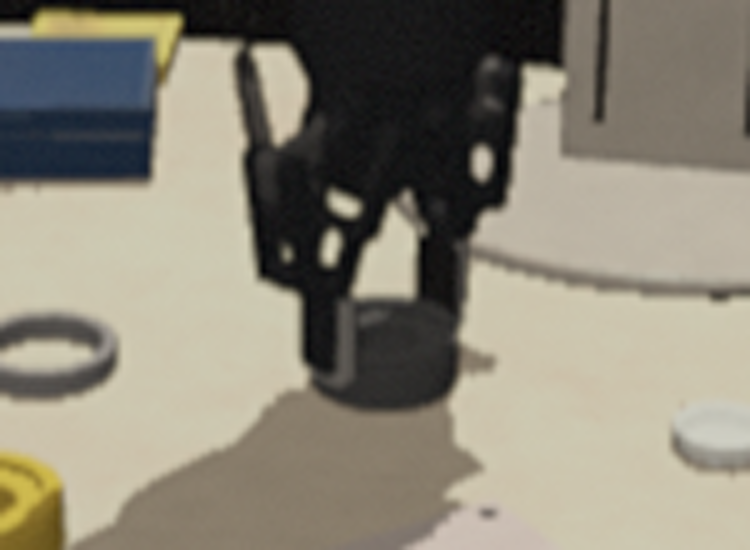

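Call:
{"fn": "servo_tool", "kwargs": {"claw": [0.6,0.6,0.6,0.6,0.6,0.6,0.6,0.6,0.6,0.6,0.6,0.6], "linear": [[0,0,5],[0,0,10],[0,0,15],[0,0,15],[0,0,10],[-10,-10,0],[-22,-22,0],[-30,-30,0],[-30,-30,0],[-24,-24,0],[-14,-14,0],[-6,-6,0]], "roll": [0,0,0,0,0,0,0,0,0,0,0,0]}}

```text
t: 5.45
tool_pos: [0.4158, -0.1148, 0.0617]
eef_rot: [-2.226, -2.215, 0.002]
wrist_force: [-0.2, 0.3, -1.1]
finger_gap: 0.0584
```

Call:
{"fn": "servo_tool", "kwargs": {"claw": [0.6,0.6,0.6], "linear": [[0,0,0],[0,0,0],[0,0,0]], "roll": [0,0,0]}}

```text
t: 5.75
tool_pos: [0.4191, -0.1132, 0.0622]
eef_rot: [-2.223, -2.22, -0.0]
wrist_force: [1.2, 0.4, -2.2]
finger_gap: 0.0583
```

Run:
```python
from h import *
s=r.read_state();print(s['tool_pos'],s['eef_rot'],s['wrist_force'],s['finger_gap'])
snap('scene','sc3');snap('top','top3')
p=cv2.imread('pics/sc3.png'); a=cv2.resize(p[170:330,250:410],(400,400),interpolation=cv2.INTER_CUBIC)
p=cv2.imread('pics/top3.png'); b=cv2.resize(p[210:320,300:410],(400,400),interpolation=cv2.INTER_CUBIC)
cv2.imwrite('pics/c3.png',np.hstack([a,b]))
```

```text
[ 0.41908645 -0.11324632  0.06220159] [-2.22280252e+00 -2.22005957e+00 -4.05020478e-04] [ 1.18332553  0.35068455 -2.19172741] 0.058259471693839784
```

View pics/c3.png

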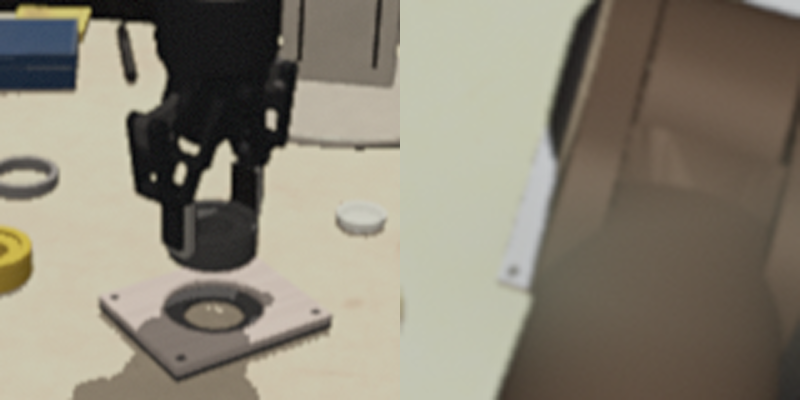

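Run:
```python
from h import *
s=r.read_state();t=s['tool_pos']
d=np.load('sc3_d.npy');W=world('scene',d); p=cv2.imread('pics/sc3.png')
for nm,a,b in(('fing-',-.05,-.031),('ins',-.02,.02),('fing+',.031,.05)):
    m=(d>0)&(W[...,0]-t[0]>a)&(W[...,0]-t[0]<b)&(abs(W[...,1]-t[1])<.035)&(W[...,2]>.03)&(W[...,2]<.12)
    q=np.sort(W[m][:,2]); print(nm,m.sum(),q[:5].round(4),q[-3:].round(4))
```

```text
fing- 330 [0.0666 0.0669 0.068  0.068  0.0685] [0.1195 0.1196 0.1199]
ins 484 [0.054  0.0542 0.0547 0.055  0.0551] [0.0793 0.0794 0.0794]
fing+ 145 [0.0692 0.0711 0.0729 0.0731 0.0733] [0.1195 0.1197 0.1199]
```

Call:
{"fn": "servo_tool", "kwargs": {"claw": [0.6,0.6,0.6,0.6,0.6,0.6,0.6,0.6,0.6,0.6,0.6], "linear": [[0,-1,-10],[0,0,-10],[0,0,-8],[0,0,-6],[0,0,-4],[0,0,-3],[0,0,-2],[0,0,-2],[0,0,-1],[0,0,0],[0,0,0]], "roll": [0,0,0,0,0,0,0,0,0,0,0]}}

```text
t: 6.95
tool_pos: [0.4186, -0.1148, 0.0164]
eef_rot: [2.224, 2.219, 0.0]
wrist_force: [0.2, -0.2, -1.5]
finger_gap: 0.0581
```

Run:
```python
from h import *
s=r.read_state();print(s['tool_pos'],s['eef_rot'],s['wrist_force'],s['finger_gap'])
snap('scene','sc4')
p=cv2.imread('pics/sc4.png'); a=cv2.resize(p[200:330,260:410],(750,600),interpolation=cv2.INTER_CUBIC)
cv2.imwrite('pics/c4.png',a)
```

```text
[ 0.41855054 -0.11475032  0.01643245] [2.22380522e+00 2.21873865e+00 2.88705239e-04] [ 0.19374776 -0.17598036 -1.4680177 ] 0.05810462814210898
```

View pics/c4.png

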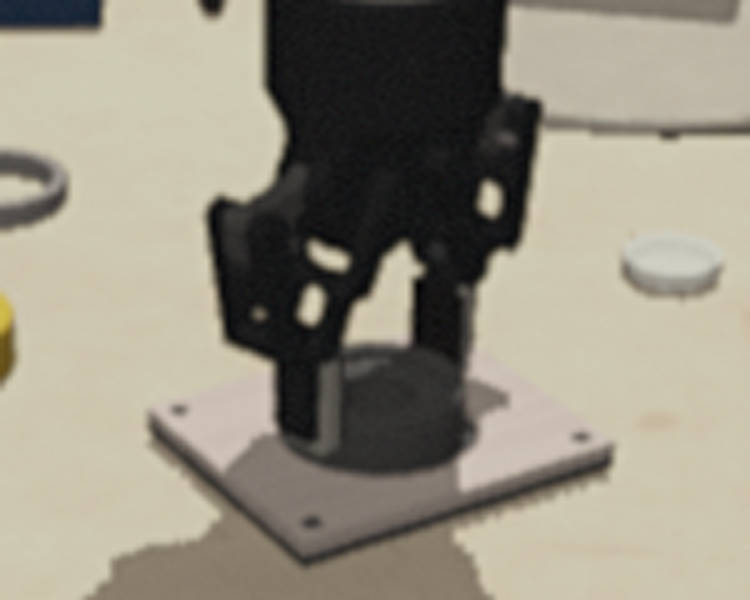

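The insert sits inside the opening with no side load. Now release and lift.

Call:
{"fn": "servo_tool", "kwargs": {"claw": [0.6,0.3,0.2,0.1,0,0,0,0,0,0,0,0], "linear": [[0,0,-0.5],[0,0,0],[0,0,0],[0,0,0],[0,0,0],[0,0,0],[0,0,0],[0,0,5],[0,0,15],[0,0,25],[0,0,35],[0,0,20]], "roll": [0,0,0,0,0,0,0,0,0,0,0,0]}}

```text
t: 8.2
tool_pos: [0.4192, -0.1149, 0.1185]
eef_rot: [2.222, 2.217, 0.002]
wrist_force: [0.6, -0.2, -0.6]
finger_gap: 0.0853
```

Call:
{"fn": "servo_tool", "kwargs": {"claw": [0,0,0,0,0,0,0], "linear": [[30,2,0],[40,2,0],[40,2,0],[40,1,0],[26,1,0],[0,0,0],[0,0,0]], "roll": [0,0,0,0,0,0,0]}}

```text
t: 8.9
tool_pos: [0.5943, -0.1066, 0.1154]
eef_rot: [-2.223, -2.219, 0.001]
wrist_force: [-0.3, -0.3, -0.5]
finger_gap: 0.0854
```

Run:
```python
from h import *
s=r.read_state();print(s['tool_pos'],s['finger_gap'])
print('dish',back('top',(351.5,193.6),.010))
snap('scene','sc5');snap('top','top5')
p=cv2.imread('pics/sc5.png'); a=cv2.resize(p[230:330,270:400],(520,400),interpolation=cv2.INTER_CUBIC)
p=cv2.imread('pics/top5.png'); b=cv2.resize(p[235:305,320:390],(280,280),interpolation=cv2.INTER_CUBIC)
cv2.imwrite('pics/c5.png',np.hstack([a,np.vstack([b,np.zeros((120,280,3),np.uint8)])]))
```

```text
[ 0.59426941 -0.10660011  0.11537514] 0.08544232538985679
dish [ 0.59707435 -0.10638119  0.01      ]
```

View pics/c5.png

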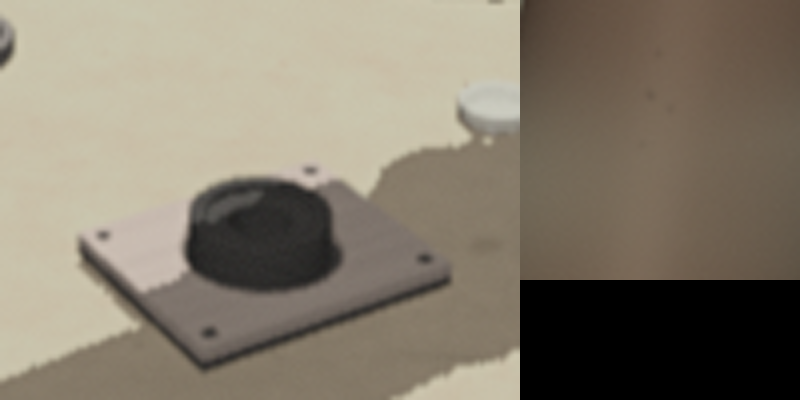

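Call:
{"fn": "servo_tool", "kwargs": {"claw": [0,0,0.1,0.2,0.2,0.2,0.2,0.2,0.2], "linear": [[3,0,-25],[0,0,-30],[0,0,-20],[0,0,-12],[0,0,-6],[0,0,-4],[0,0,0],[0,0,0],[0,0,0]], "roll": [0,0,0,0,0,0,0,0,0]}}

```text
t: 9.9
tool_pos: [0.598, -0.1068, 0.0197]
eef_rot: [2.223, 2.218, 0.001]
wrist_force: [0.0, -0.0, 0.1]
finger_gap: 0.0682
```

Run:
```python
from h import *
s=r.read_state();print(s['tool_pos'],s['finger_gap'],s['wrist_force'])
snap('scene','sc6')
p=cv2.imread('pics/sc6.png'); cv2.imwrite('pics/c6.png',cv2.resize(p[190:290,340:460],(720,600),interpolation=cv2.INTER_CUBIC))
d=np.load('sc5_d.npy');W=world('scene',d)
m=(d>0)&(np.hypot(W[...,0]-.4187,W[...,1]+.1135)<.032)&(W[...,2]>.02)
q=W[m];print(len(q),np.percentile(q[:,2],[50,80,90,98]).round(4),((q.max(0)+q.min(0))/2).round(4))
```

```text
[ 0.59801739 -0.10681082  0.01968865] 0.06818192718623772 [ 0.0470993  -0.02386892  0.09266401]
668 [0.0287 0.0318 0.0324 0.0332] [ 0.4181 -0.1159  0.0271]
```

View pics/c6.png

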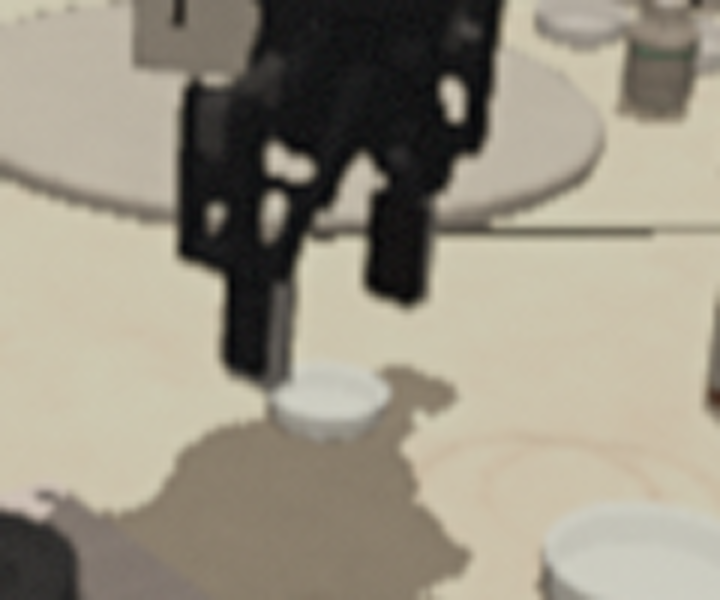

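Call:
{"fn": "servo_tool", "kwargs": {"claw": [0.25,0.3,0.35,0.35,0.35,0.35], "linear": [[-1,0,-6],[0,0,-5],[0,0,-3],[0,0,-1.5],[0,0,0],[0,0,0]], "roll": [0,0,0,0,0,0], "force": 20}}

```text
t: 10.55
tool_pos: [0.5965, -0.1068, 0.0033]
eef_rot: [2.224, 2.219, -0.0]
wrist_force: [-0.7, -0.6, -0.6]
finger_gap: 0.0556
```

Run:
```python
from h import *
s=r.read_state();print(s['tool_pos'],s['finger_gap'],s['wrist_force'])
p,d=snap('scene','sc7'); W=world('scene',d);t=s['tool_pos']
cv2.imwrite('pics/c7.png',cv2.resize(p[190:290,340:460,::-1],(720,600),interpolation=cv2.INTER_CUBIC))
```

```text
[ 0.59650267 -0.10678153  0.00328912] 0.05555193209245171 [-0.73502624 -0.60339331 -0.61419258]
```

View pics/c7.png

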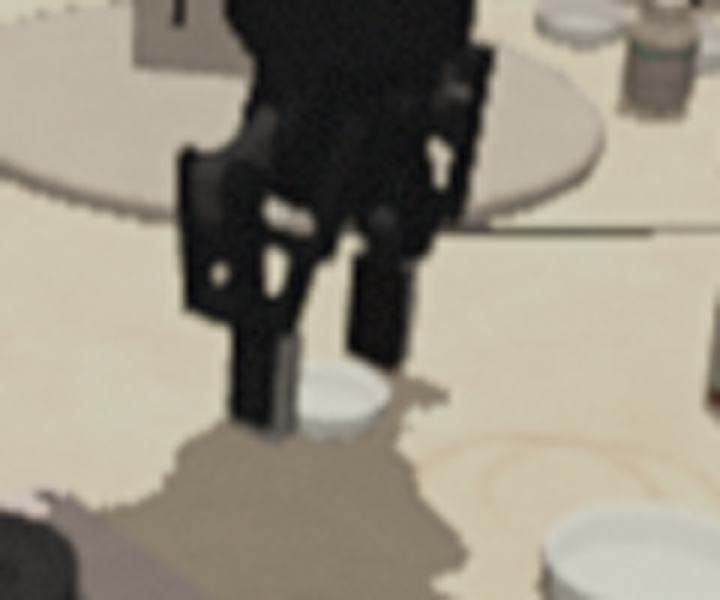

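Call:
{"fn": "servo_tool", "kwargs": {"claw": [0.4,0.44,0.48,0.5,0.52,0.54,0.56,0.6,0.65,0.65,0.65], "linear": [[0,0,1.2],[0,0,0],[0,0,0],[0,0,0],[0,0,0],[0,0,0],[0,0,0],[0,0,0],[0,0,0],[0,0,0],[0,0,0]], "roll": [0,0,0,0,0,0,0,0,0,0,0], "force": 25}}

```text
t: 11.7
tool_pos: [0.5965, -0.1067, 0.0048]
eef_rot: [2.224, 2.219, 0.0]
wrist_force: [-2.4, 0.7, 4.0]
finger_gap: 0.0362
```

Run:
```python
from h import *
s=r.read_state();print(s['tool_pos'],s['finger_gap'],s['wrist_force'])
```

```text
[ 0.59651039 -0.10672488  0.00475129] 0.036178348225167696 [-2.3682805   0.73143771  3.99442387]
```

Call:
{"fn": "servo_tool", "kwargs": {"claw": [0.65,0.65,0.65,0.65,0.65,0.65,0.65], "linear": [[0,0,2],[0,0,6],[0,0,12],[0,0,16],[0,0,16],[0,0,8],[0,0,0]], "roll": [0,0,0,0,0,0,0]}}

```text
t: 12.4
tool_pos: [0.5975, -0.1069, 0.0664]
eef_rot: [2.222, 2.217, 0.003]
wrist_force: [-0.0, 0.6, 0.3]
finger_gap: 0.036
```

Run:
```python
from h import *
s=r.read_state();print(s['tool_pos'],s['finger_gap'],s['wrist_force'])
p,d=snap('scene','sc8'); W=world('scene',d);t=s['tool_pos']
cv2.imwrite('pics/c8.png',cv2.resize(p[170:270,340:460,::-1],(720,600),interpolation=cv2.INTER_CUBIC))
for nm,a,b in(('fing-',-.04,-.021),('dish',-.015,.015),('fing+',.021,.04)):
    m=(d>0)&(W[...,0]-t[0]>a)&(W[...,0]-t[0]<b)&(abs(W[...,1]-t[1])<.035)&(W[...,2]>.03)&(W[...,2]<.12)
    q=np.sort(W[m][:,2]); print(nm,m.sum(),q[:5].round(4))
```

```text
[ 0.59752752 -0.10692325  0.06637375] 0.03597038550510571 [-0.02664044  0.59034161  0.3276262 ]
fing- 250 [0.066  0.067  0.0674 0.0681 0.0681]
dish 115 [0.062  0.0621 0.0621 0.0621 0.0623]
fing+ 89 [0.0714 0.0721 0.0736 0.0766 0.0768]
```

View pics/c8.png

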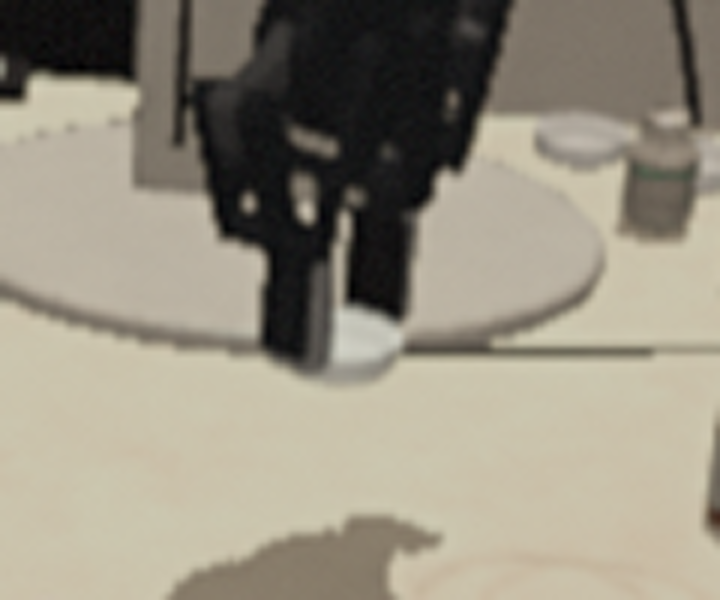

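Run:
```python
from h import *
p=cv2.imread('pics/sc8.png'); t=np.array([.5975,-.1069,.0])
a=np.linspace(0,2*np.pi,60)
S=8;u0,v0=370,205
C=cv2.resize(p[v0:v0+50,u0:u0+60],None,fx=12,fy=12,interpolation=cv2.INTER_CUBIC)
for dy,col in((0,(0,0,255)),(-.005,(0,255,0))):
  for z in(.0617,.0717):
    q=proj('scene',np.c_[t[0]+.019*np.cos(a),t[1]+dy+.019*np.sin(a),0*a+z])
    cv2.polylines(C,[(((q-[u0,v0]+.5)*12-.5).round().astype(np.int32)).reshape(-1,1,2)],True,col,1)
cv2.imwrite('pics/c8b.png',C)
```

```text
(no output)
```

View pics/c8b.png

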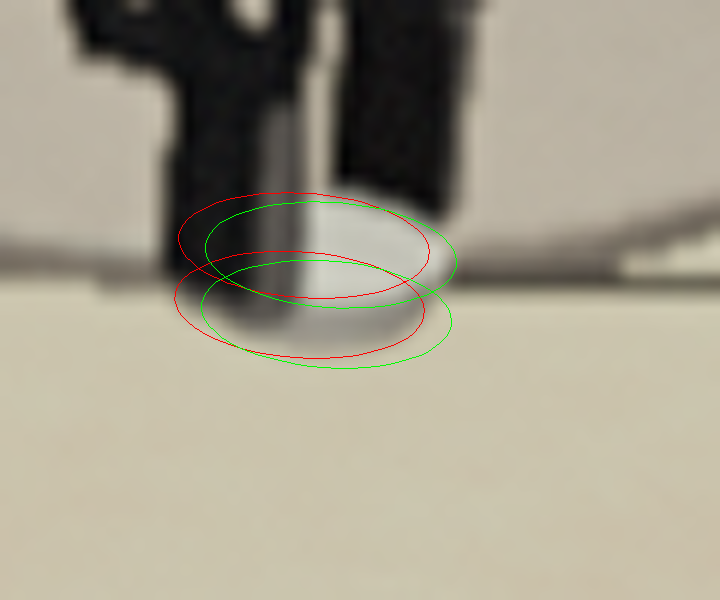

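Call:
{"fn": "servo_tool", "kwargs": {"claw": [0.65,0.65,0.65,0.65,0.65,0.65,0.65,0.65,0.65,0.65,0.65,0.65], "linear": [[-6,0,0],[-14,-1,0],[-24,-1,0],[-30,-1,0],[-32,-1,0],[-30,-1,0],[-22,-1,0],[-13,-1,0],[-7,0,0],[-1,0,0],[0,0,0],[0,0,0]], "roll": [0,0,0,0,0,0,0,0,0,0,0,0]}}

```text
t: 13.65
tool_pos: [0.4183, -0.1138, 0.0645]
eef_rot: [2.224, 2.219, 0.0]
wrist_force: [-0.3, 0.6, -0.6]
finger_gap: 0.0358
```

Run:
```python
from h import *
s=r.read_state();print(s['tool_pos'],s['finger_gap'],s['wrist_force']); t=s['tool_pos']
snap('scene','sc9')
p=cv2.imread('pics/sc9.png')
a=np.linspace(0,2*np.pi,60)
u0,v0=280,205
C=cv2.resize(p[v0:v0+100,u0:u0+110],None,fx=6,fy=6,interpolation=cv2.INTER_CUBIC)
def cir(x,y,R,z,col):
    q=proj('scene',np.c_[x+R*np.cos(a),y+R*np.sin(a),0*a+z])
    cv2.polylines(C,[(((q-[u0,v0]+.5)*6-.5).round().astype(np.int32)).reshape(-1,1,2)],True,col,1)
zb=t[2]-.0047
cir(t[0],t[1],.019,zb,(0,0,255));cir(t[0],t[1],.019,zb+.01,(0,0,255))
cir(.4186,-.1143,.030,.032,(0,255,0));cir(.4187,-.1135,.0335,.014,(255,0,0))
cv2.imwrite('pics/c9.png',C)
```

```text
[ 0.41831425 -0.11379473  0.06448347] 0.03582396914486092 [-0.26062565  0.58480765 -0.60328745]
```

View pics/c9.png

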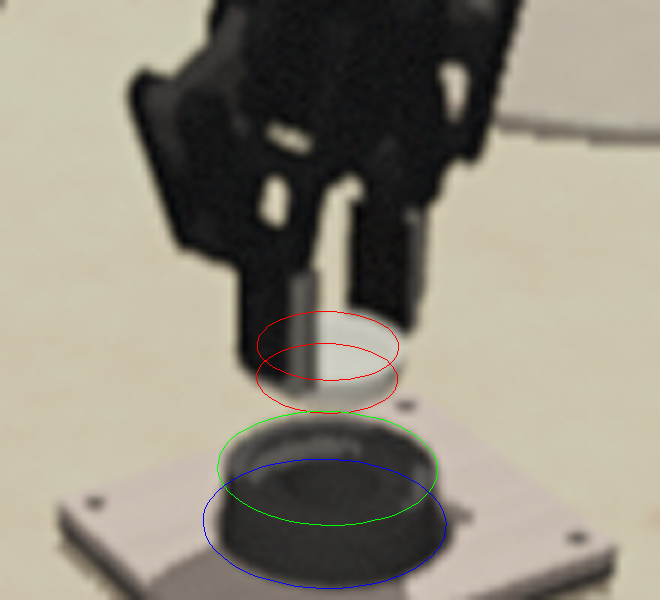

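Call:
{"fn": "servo_tool", "kwargs": {"claw": [0.65,0.65,0.65,0.65,0.65,0.65,0.65,0.65,0.65,0.65], "linear": [[0,-0.5,-5],[0,0,-8],[0,0,-6],[0,0,-4],[0,0,-3],[0,0,-2],[0,0,-1.5],[0,0,-1],[0,0,0],[0,0,0]], "roll": [0,0,0,0,0,0,0,0,0,0]}}

```text
t: 14.7
tool_pos: [0.4175, -0.1143, 0.0341]
eef_rot: [2.224, 2.219, 0.0]
wrist_force: [0.5, -0.5, -0.5]
finger_gap: 0.0359
```

Run:
```python
from h import *
s=r.read_state();print(s['tool_pos'],s['finger_gap'],s['wrist_force']); t=s['tool_pos']
p,_=snap('scene','sc10')
cv2.imwrite('pics/c10.png',cv2.resize(p[205:305,280:390,::-1],None,fx=6,fy=6,interpolation=cv2.INTER_CUBIC))
```

```text
[ 0.41750182 -0.11425471  0.03413423] 0.035902810288432674 [ 0.50182974 -0.48208828 -0.48394875]
```

View pics/c10.png

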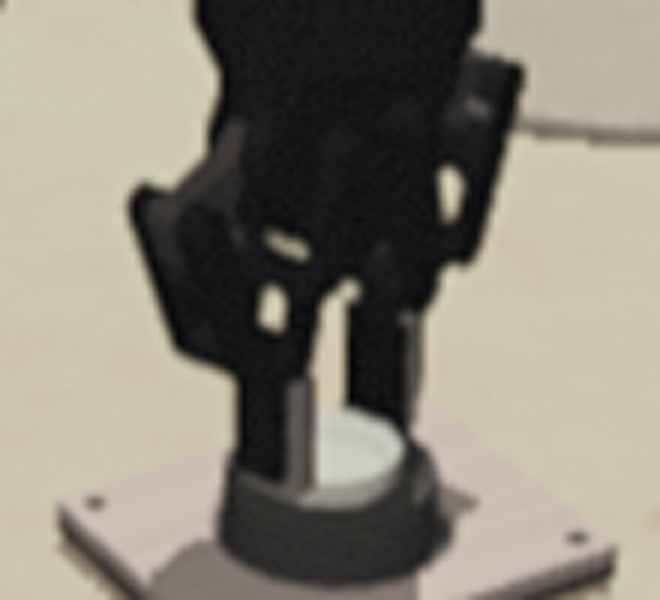

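Call:
{"fn": "servo_tool", "kwargs": {"claw": [0.65,0.65,0.65,0.52,0.48,0.44,0.38,0.3,0.3], "linear": [[1,0,-0.6],[0,0,-0.6],[0,0,0],[0,0,0],[0,0,0],[0,0,0],[0,0,0],[0,0,0],[0,0,0]], "roll": [0,0,0,0,0,0,0,0,0]}}

```text
t: 15.65
tool_pos: [0.4184, -0.1142, 0.0328]
eef_rot: [-2.224, -2.219, -0.0]
wrist_force: [-0.0, -0.1, -0.3]
finger_gap: 0.0597
```

Run:
```python
from h import *
s=r.read_state();print(s['tool_pos'],s['finger_gap'],s['wrist_force']); t=s['tool_pos']
p,_=snap('scene','sc11')
cv2.imwrite('pics/c11.png',cv2.resize(p[205:305,280:390,::-1],None,fx=6,fy=6,interpolation=cv2.INTER_CUBIC))
```

```text
[ 0.41842057 -0.11422076  0.03279068] 0.059704911727554474 [-0.02919149 -0.12235396 -0.27914213]
```

View pics/c11.png

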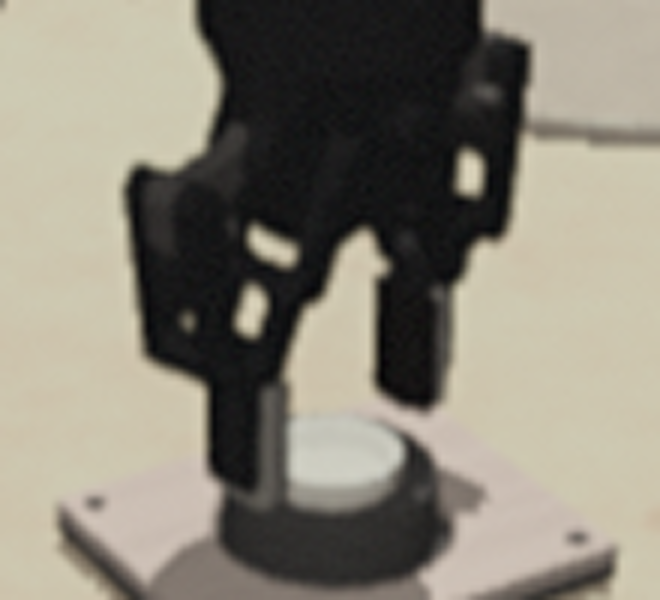

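Call:
{"fn": "servo_tool", "kwargs": {"claw": [0.25,0.1,0,0,0,0,0,0,0,0,0,0], "linear": [[0,0,8],[0,0,25],[0,0,30],[5,24,15],[8,36,0],[8,40,0],[8,40,0],[8,40,0],[7,34,0],[5,20,0],[2,10,0],[0,0,0]], "roll": [0,0,0,0,0,0,0,0,0,0,0,0]}}

```text
t: 16.9
tool_pos: [0.4696, 0.1305, 0.111]
eef_rot: [2.222, 2.221, 0.0]
wrist_force: [0.0, -1.2, 0.9]
finger_gap: 0.0855
```

Run:
```python
from h import *
s=r.read_state();print(s['tool_pos'],s['finger_gap'],s['wrist_force']); t=s['tool_pos']
p,d=snap('scene','sc12'); q,d2=snap('top','top12')
cv2.imwrite('pics/c12.png',np.hstack([cv2.resize(p[215:305,285:375,::-1],(400,400),interpolation=cv2.INTER_CUBIC),cv2.resize(q[240:300,325:385,::-1],(400,400),interpolation=cv2.INTER_CUBIC)]))
W=world('scene',d)
m=(d>0)&(np.hypot(W[...,0]-.4187,W[...,1]+.1135)<.025)&(W[...,2]>.034)
k=W[m];print(len(k),np.percentile(k[:,2],[5,50,95]).round(4),((k.max(0)+k.min(0))/2).round(4))
A=np.c_[k[:,:2]-k[:,:2].mean(0),np.ones(len(k))];print(np.linalg.lstsq(A,k[:,2],rcond=None)[0])
```

```text
[0.4695867  0.130535   0.11103977] 0.08550601998251285 [ 0.03981097 -1.15938182  0.86310966]
276 [0.0347 0.0379 0.0393] [ 0.4183 -0.1174  0.0371]
[0.03686265 0.01593176 0.03770738]
```

View pics/c12.png

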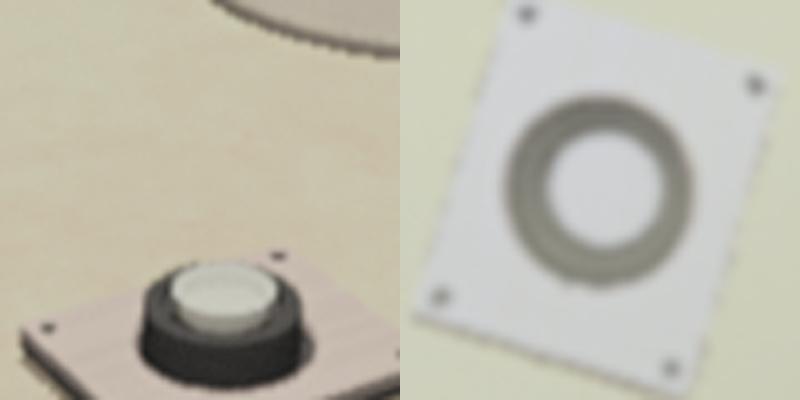

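Run:
```python
from h import *
def f(x,y):return ((x-400+.5)/6.6667-.5+325,(y+.5)/6.6667-.5+240)
print('dish',back('top',f(606,189),.038),'ins',back('top',f(598,191),.028))
sc=np.mean([[527,14],[757,85],[441,297],[672,369]],0);print('seat',back('top',f(*sc),.014))
```

```text
dish [ 0.41720085 -0.11399086  0.038     ] ins [ 0.41730765 -0.11208974  0.028     ]
seat [ 0.41839375 -0.11370646  0.014     ]
```

Call:
{"fn": "servo_tool", "kwargs": {"claw": [0,0,0.05,0.1,0.1,0.1,0.1,0.1,0.1], "linear": [[0,-1,-20],[0,0,-30],[0,0,-25],[0,0,-15],[0,0,-10],[0,0,-5],[0,0,-2],[0,0,0],[0,0,0]], "roll": [0,0,0,0,0,0,0,0,0]}}

```text
t: 17.9
tool_pos: [0.47, 0.1288, 0.0045]
eef_rot: [2.224, 2.218, 0.002]
wrist_force: [0.2, 0.5, -0.4]
finger_gap: 0.0766
```

Run:
```python
from h import *
s=r.read_state();print(s['tool_pos'],s['finger_gap'],s['wrist_force']); t=s['tool_pos']
p,d=snap('scene','sc13')
cv2.imwrite('pics/c13.png',cv2.resize(p[180:270,210:310,::-1],None,fx=6,fy=6,interpolation=cv2.INTER_CUBIC))
```

```text
[0.46999746 0.12884372 0.0045407 ] 0.07662733387990942 [ 0.23209725  0.48109062 -0.36491968]
```

View pics/c13.png

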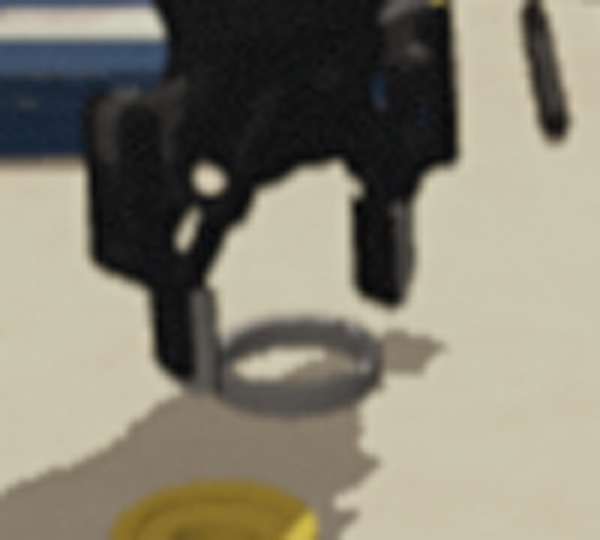

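Call:
{"fn": "servo_tool", "kwargs": {"claw": [0.15,0.2,0.24,0.27,0.3,0.33,0.36,0.4,0.4,0.4,0.4], "linear": [[0,0.8,-2],[0,0,-1.5],[0,0,0],[0,0,0],[0,0,0],[0,0,0],[0,0,0],[0,0,0],[0,0,0],[0,0,0],[0,0,0]], "roll": [0,0,0,0,0,0,0,0,0,0,0], "force": 30}}

```text
t: 19.05
tool_pos: [0.4699, 0.1297, 0.0009]
eef_rot: [2.224, 2.219, 0.001]
wrist_force: [-0.6, -0.3, 5.9]
finger_gap: 0.0556
```

Call:
{"fn": "servo_tool", "kwargs": {"claw": [0.4,0.4,0.4,0.4,0.4,0.4], "linear": [[0,0,2],[0,0,8],[0,0,15],[0,0,20],[0,0,20],[0,0,0]], "roll": [0,0,0,0,0,0]}}

```text
t: 19.65
tool_pos: [0.4711, 0.13, 0.068]
eef_rot: [2.223, 2.217, 0.006]
wrist_force: [0.0, -0.4, -1.0]
finger_gap: 0.0555
```

Run:
```python
from h import *
s=r.read_state();print(s['tool_pos'],s['finger_gap'],s['wrist_force']); t=s['tool_pos']
p,d=snap('scene','sc14')
cv2.imwrite('pics/c14.png',cv2.resize(p[150:260,210:320,::-1],None,fx=5,fy=5,interpolation=cv2.INTER_CUBIC))
```

```text
[0.47107902 0.13004887 0.06804342] 0.05554034275479733 [ 0.03295094 -0.35563167 -1.01771936]
```

View pics/c14.png

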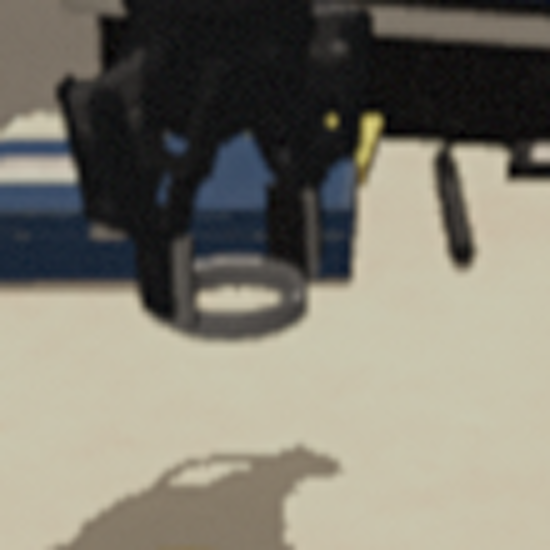

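Call:
{"fn": "servo_tool", "kwargs": {"claw": [0.4,0.4,0.4,0.4,0.4,0.4,0.4,0.4,0.4,0.4,0.4,0.4], "linear": [[-2,-8,0],[-4,-20,0],[-7,-34,0],[-8,-40,0],[-8,-40,0],[-8,-38,0],[-7,-32,0],[-5,-20,0],[-2,-9,0],[-1,-3,0],[0,0,0],[0,0,0]], "roll": [0,0,0,0,0,0,0,0,0,0,0,0]}}

```text
t: 20.9
tool_pos: [0.4175, -0.1137, 0.065]
eef_rot: [-2.222, -2.22, -0.0]
wrist_force: [1.2, 0.2, -0.8]
finger_gap: 0.0558
```

Run:
```python
from h import *
s=r.read_state();print(s['tool_pos'],s['finger_gap'],s['wrist_force']); t=s['tool_pos']
snap('scene','sc15')
p=cv2.imread('pics/sc15.png')
a=np.linspace(0,2*np.pi,60)
u0,v0=280,205
C=cv2.resize(p[v0:v0+100,u0:u0+110],None,fx=6,fy=6,interpolation=cv2.INTER_CUBIC)
def cir(x,y,R,z,col):
    q=proj('scene',np.c_[x+R*np.cos(a),y+R*np.sin(a),0*a+z])
    cv2.polylines(C,[(((q-[u0,v0]+.5)*6-.5).round().astype(np.int32)).reshape(-1,1,2)],True,col,1)
zb=t[2]-.0009
cir(t[0],t[1],.029,zb,(0,0,255));cir(t[0],t[1],.029,zb+.012,(0,0,255))
cir(.4183,-.1138,.030,.032,(0,255,0));cir(.4183,-.1138,.019,.038,(255,0,0))
cv2.imwrite('pics/c15.png',C)
```

```text
[ 0.41745529 -0.11369685  0.06503895] 0.055753936237203115 [ 1.18420882  0.17717917 -0.81829761]
```

View pics/c15.png

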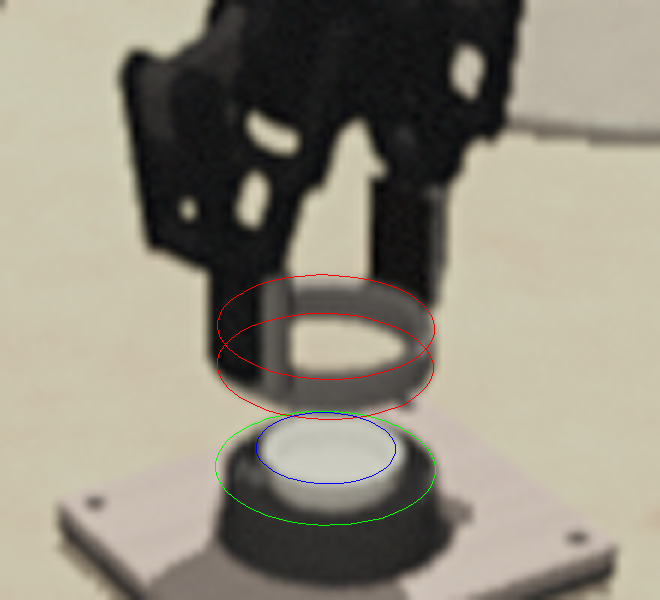

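Call:
{"fn": "servo_tool", "kwargs": {"claw": [0.4,0.4,0.4,0.4,0.4,0.4,0.4,0.4,0.4], "linear": [[1,-0.8,-5],[0,0,-6],[0,0,-6],[0,0,-4],[0,0,-2],[0,0,-2],[0,0,-2],[0,0,0],[0,0,0]], "roll": [0,0,0,0,0,0,0,0,0]}}

```text
t: 21.85
tool_pos: [0.4185, -0.1153, 0.0384]
eef_rot: [2.224, 2.219, 0.0]
wrist_force: [-0.4, 0.8, -0.0]
finger_gap: 0.0557
```

Run:
```python
from h import *
s=r.read_state();print(s['tool_pos'],s['finger_gap'],s['wrist_force']); t=s['tool_pos']
p,_=snap('scene','sc16')
cv2.imwrite('pics/c16.png',cv2.resize(p[205:305,280:390,::-1],None,fx=6,fy=6,interpolation=cv2.INTER_CUBIC))
```

```text
[ 0.41848054 -0.11528401  0.0383653 ] 0.055681826990950874 [-0.41007826  0.75185766 -0.01615124]
```

View pics/c16.png

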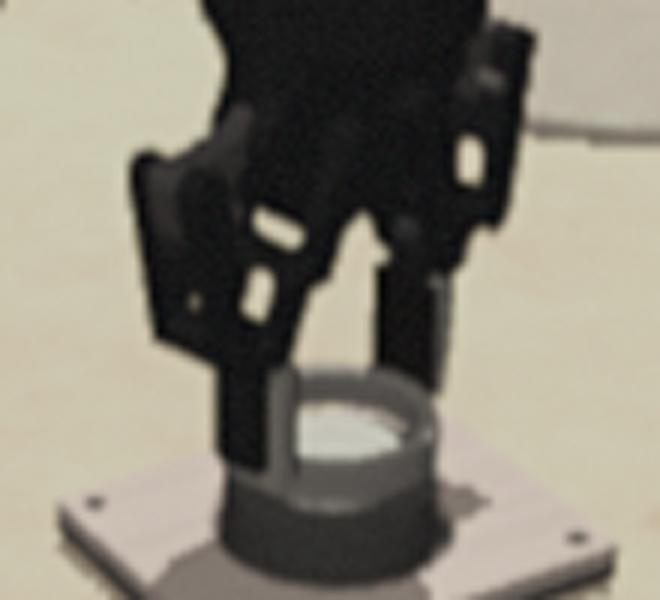

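Call:
{"fn": "servo_tool", "kwargs": {"claw": [0.4,0.4,0.4,0.4,0.4,0.4,0.4], "linear": [[0,0.7,-1],[0,0,-1.5],[0,0,-1],[0,0,-1],[0,0,-0.5],[0,0,0],[0,0,0]], "roll": [0,0,0,0,0,0,0]}}

```text
t: 22.6
tool_pos: [0.4185, -0.1145, 0.0333]
eef_rot: [-2.224, -2.219, -0.0]
wrist_force: [0.2, 0.4, -1.1]
finger_gap: 0.0552
```

Run:
```python
from h import *
s=r.read_state();print(s['tool_pos'],s['finger_gap'],s['wrist_force']); t=s['tool_pos']
p,_=snap('scene','sc17')
cv2.imwrite('pics/c17.png',cv2.resize(p[205:305,280:390,::-1],None,fx=6,fy=6,interpolation=cv2.INTER_CUBIC))
```

```text
[ 0.41845611 -0.11454454  0.03330457] 0.05520916905041693 [ 0.18144217  0.44503844 -1.12242549]
```

View pics/c17.png

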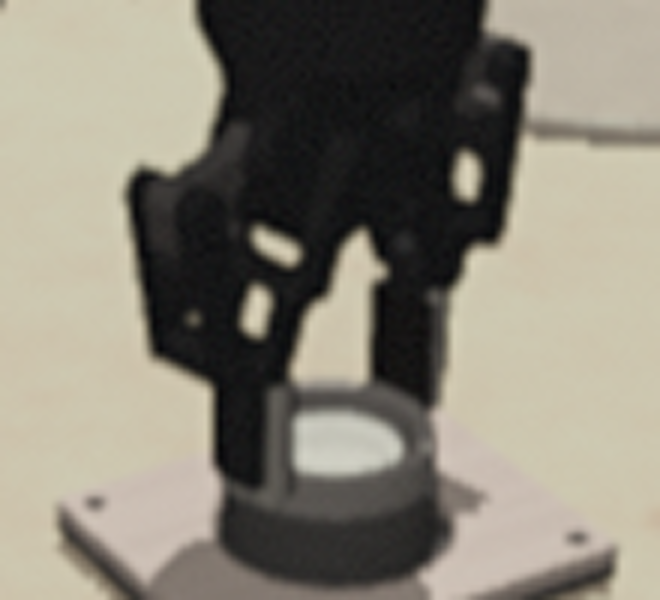

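Call:
{"fn": "servo_tool", "kwargs": {"claw": [0.4,0.4,0.28,0.22,0.15,0.08,0,0,0,0,0,0], "linear": [[0,0,-0.5],[0,0,0],[0,0,0],[0,0,0],[0,0,0],[0,0,0],[0,0,0],[0,0,5],[0,0,15],[0,0,30],[0,0,30],[0,0,15]], "roll": [0,0,0,0,0,0,0,0,0,0,0,0]}}

```text
t: 23.85
tool_pos: [0.4194, -0.1148, 0.1307]
eef_rot: [2.222, 2.217, 0.003]
wrist_force: [0.6, 0.2, -0.3]
finger_gap: 0.0851
```

Call:
{"fn": "servo_tool", "kwargs": {"claw": [0,0,0,0,0,0,0,0,0,0,0,0], "linear": [[-1,20,0],[-1,35,0],[-2,40,0],[-2,40,0],[-2,40,0],[-2,40,0],[-2,40,0],[-2,40,0],[-1,35,0],[-1,25,0],[0,11,0],[0,0,0]], "roll": [0,0,0,0,0,0,0,0,0,0,0,0]}}

```text
t: 25.05
tool_pos: [0.4024, 0.2523, 0.1279]
eef_rot: [2.222, 2.221, -0.0]
wrist_force: [0.5, -1.4, -0.7]
finger_gap: 0.0856
```

Run:
```python
from h import *
s=r.read_state();print(s['tool_pos'],s['finger_gap'],s['wrist_force']); t=s['tool_pos']
p,d=snap('scene','sc18'); q,d2=snap('top','top18')
cv2.imwrite('pics/c18.png',np.hstack([cv2.resize(p[215:305,285:375,::-1],(400,400),interpolation=cv2.INTER_CUBIC),cv2.resize(q[240:300,325:385,::-1],(400,400),interpolation=cv2.INTER_CUBIC)]))
W=world('scene',d)
m=(d>0)&(np.hypot(W[...,0]-.4187,W[...,1]+.1135)<.035)&(W[...,2]>.0405)
k=W[m];print(len(k),np.percentile(k[:,2],[5,50,95]).round(4))
A=np.c_[k[:,:2]-k[:,:2].mean(0),np.ones(len(k))];print(np.linalg.lstsq(A,k[:,2],rcond=None)[0])
```

```text
[0.4023993  0.25234009 0.12786364] 0.08555010955644428 [ 0.47228185 -1.42781163 -0.74505899]
281 [0.0408 0.0433 0.0451]
[0.00124401 0.00242234 0.04309825]
```

View pics/c18.png

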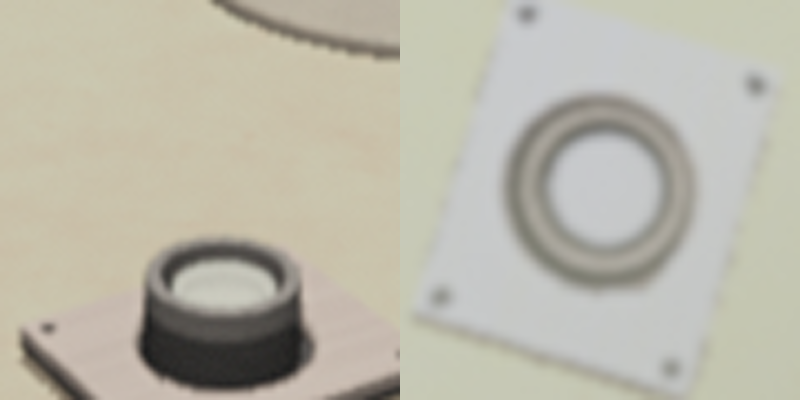

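Call:
{"fn": "servo_tool", "kwargs": {"claw": [0.1,0.2,0.3,0.4,0.45,0.5,0.5,0.5,0.5,0.5], "linear": [[0,0,-20],[0,0,-30],[0,0,-25],[0,0,-15],[0,0,-9],[0,0,-5],[0,0,-3],[0,0,-2],[0,0,0],[0,0,0]], "roll": [0,0,0,0,0,0,0,0,0,0]}}

```text
t: 26.15
tool_pos: [0.4028, 0.2517, 0.0193]
eef_rot: [2.224, 2.219, 0.001]
wrist_force: [0.6, 0.4, -0.4]
finger_gap: 0.0424
```

Run:
```python
from h import *
s=r.read_state();print(s['tool_pos'],s['finger_gap'],s['wrist_force']); t=s['tool_pos']
p,d=snap('scene','sc19')
u,v=proj('scene',t)[0].astype(int)
cv2.imwrite('pics/c19.png',cv2.resize(p[v-60:v+30,u-50:u+50,::-1],None,fx=6,fy=6,interpolation=cv2.INTER_CUBIC))
def f(x,y):return ((x-400+.5)/6.6667-.5+325,(y+.5)/6.6667-.5+240)
print(u,v,'ring',back('top',f(602,190),.041))
```

```text
[0.40277979 0.25169343 0.01930971] 0.04238332766506477 [ 0.6035552   0.35590857 -0.35299451]
191 227 ring [ 0.41658637 -0.11236312  0.041     ]
```

View pics/c19.png

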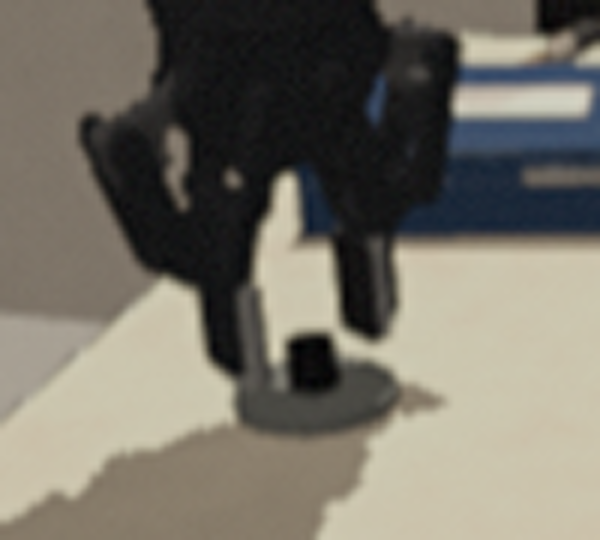

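Call:
{"fn": "servo_tool", "kwargs": {"claw": [0.55,0.6,0.65,0.7,0.73,0.76,0.8,0.85,0.9,0.9,0.9,0.9], "linear": [[0,0.4,-2],[0,0,-2],[0,0,-0.5],[0,0,0],[0,0,0],[0,0,0],[0,0,0],[0,0,0],[0,0,0],[0,0,0],[0,0,0],[0,0,0]], "roll": [0,0,0,0,0,0,0,0,0,0,0,0], "force": 30}}

```text
t: 27.4
tool_pos: [0.4026, 0.252, 0.0145]
eef_rot: [2.224, 2.219, 0.001]
wrist_force: [0.1, -1.5, 4.2]
finger_gap: 0.0161
```

Call:
{"fn": "servo_tool", "kwargs": {"claw": [0.9,0.9,0.9,0.9,0.9,0.9,0.9], "linear": [[0,0,2],[0,0,8],[0,0,16],[0,0,20],[0,0,20],[0,0,14],[0,0,0]], "roll": [0,0,0,0,0,0,0]}}

```text
t: 28.1
tool_pos: [0.4035, 0.2526, 0.0965]
eef_rot: [2.223, 2.218, 0.006]
wrist_force: [-0.5, 0.6, -1.0]
finger_gap: 0.0162
```

Run:
```python
from h import *
s=r.read_state();print(s['tool_pos'],s['finger_gap'],s['wrist_force']); t=s['tool_pos']
p,d=snap('scene','sc20')
u,v=proj('scene',t)[0].astype(int)
cv2.imwrite('pics/c20.png',cv2.resize(p[v-50:v+40,u-50:u+50,::-1],None,fx=6,fy=6,interpolation=cv2.INTER_CUBIC))
```

```text
[0.40350197 0.25257544 0.09652197] 0.0161887579583023 [-0.50708069  0.57399086 -1.00043915]
```

View pics/c20.png

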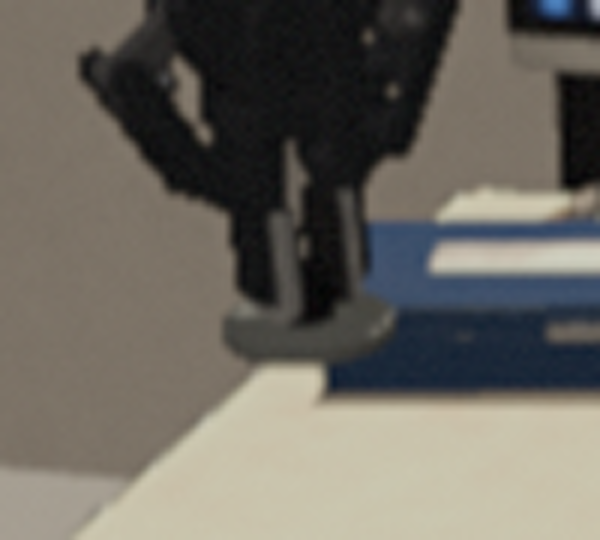

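Call:
{"fn": "servo_tool", "kwargs": {"claw": [0.9,0.9,0.9,0.9,0.9,0.9,0.9,0.9,0.9,0.9,0.9,0.9], "linear": [[0,-8,0],[1,-20,0],[1,-32,0],[2,-42,0],[2,-44,0],[2,-44,0],[2,-44,0],[2,-42,0],[2,-36,0],[1,-28,0],[0,-17,0],[0,-7,0]], "roll": [0,0,0,0,0,0,0,0,0,0,0,0]}}

```text
t: 29.35
tool_pos: [0.4163, -0.1136, 0.0932]
eef_rot: [-2.226, -2.215, 0.002]
wrist_force: [0.1, -1.0, 0.3]
finger_gap: 0.0165
```

Call:
{"fn": "servo_tool", "kwargs": {"claw": [0.9,0.9,0.9,0.9], "linear": [[0,-2,-5],[0,0,-5],[0,0,0],[0,0,0]], "roll": [0,0,0,0]}}

```text
t: 29.75
tool_pos: [0.4172, -0.1133, 0.084]
eef_rot: [-2.222, -2.22, 0.0]
wrist_force: [-0.7, -0.1, -0.6]
finger_gap: 0.0166
```

Run:
```python
from h import *
s=r.read_state();print(s['tool_pos'],s['finger_gap'],s['wrist_force']); t=s['tool_pos']
snap('scene','sc21')
p=cv2.imread('pics/sc21.png')
a=np.linspace(0,2*np.pi,60)
u0,v0=280,205
C=cv2.resize(p[v0:v0+100,u0:u0+110],None,fx=6,fy=6,interpolation=cv2.INTER_CUBIC)
def cir(x,y,R,z,col):
    q=proj('scene',np.c_[x+R*np.cos(a),y+R*np.sin(a),0*a+z])
    cv2.polylines(C,[(((q-[u0,v0]+.5)*6-.5).round().astype(np.int32)).reshape(-1,1,2)],True,col,1)
zb=t[2]-.0145
cir(t[0],t[1],.028,zb+.004,(0,0,255));cir(t[0],t[1],.028,zb+.01,(0,0,255))
cir(.4183,-.114,.029,.044,(0,255,0))
cv2.imwrite('pics/c21.png',C)
```

```text
[ 0.41718013 -0.1133056   0.08395148] 0.016616706392978495 [-0.72191868 -0.12472338 -0.60532507]
```

View pics/c21.png

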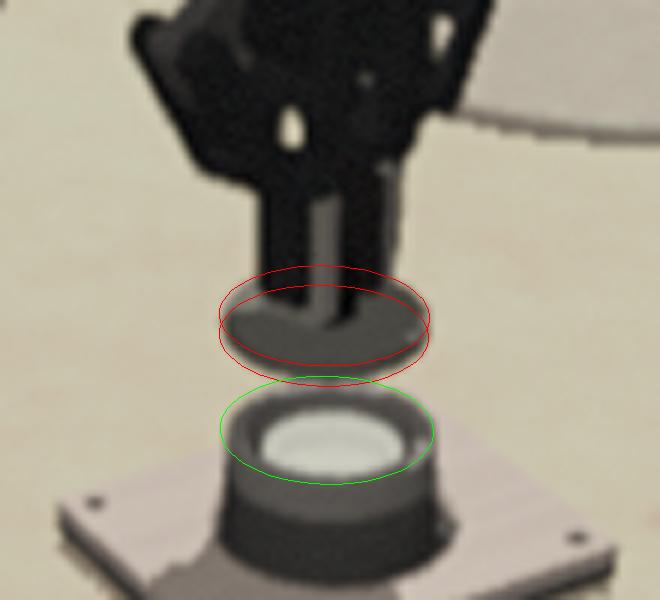

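Run:
```python
from h import *
t=r.read_state()['tool_pos']; d=np.load('sc21_d.npy');W=world('scene',d)
m=(d>0)&(np.hypot(W[...,0]-t[0],W[...,1]-t[1])<.026)&(W[...,2]>t[2]-.009)&(W[...,2]<t[2]-.001)
k=W[m];A=np.c_[k[:,:2]-t[:2],np.ones(len(k))];c=np.linalg.lstsq(A,k[:,2],rcond=None)[0];print(len(k),c,'expect',t[2]-.0045)
for _ in range(3):
    e=k[:,2]-A@c; g=abs(e)<.0015; c=np.linalg.lstsq(A[g],k[g,2],rcond=None)[0]
print(g.sum(),c)
```

```text
247 [0.00293241 0.00099711 0.07954638] expect 0.07969669986676685
230 [-0.00804616 -0.00339784  0.07941752]
```

Call:
{"fn": "servo_tool", "kwargs": {"claw": [0.9,0.9,0.9,0.9,0.9,0.9,0.9,0.9,0.9,0.9], "linear": [[1.3,-1,-5],[0,0,-7],[0,0,-6],[0,0,-3],[0,0,-2],[0,0,-1.5],[0,0,-1.5],[0,0,-1],[0,0,0],[0,0,0]], "roll": [0,0,0,0,0,0,0,0,0,0]}}

```text
t: 30.8
tool_pos: [0.4188, -0.1152, 0.0574]
eef_rot: [2.224, 2.219, 0.0]
wrist_force: [-0.9, -0.1, -0.4]
finger_gap: 0.0165
```

Run:
```python
from h import *
s=r.read_state();print(s['tool_pos'],s['finger_gap'],s['wrist_force']); t=s['tool_pos']
p,_=snap('scene','sc22')
cv2.imwrite('pics/c22.png',cv2.resize(p[205:305,280:390,::-1],None,fx=6,fy=6,interpolation=cv2.INTER_CUBIC))
```

```text
[ 0.41878133 -0.11515662  0.05738462] 0.01646748016521357 [-0.88303714 -0.06400648 -0.38651333]
```

View pics/c22.png

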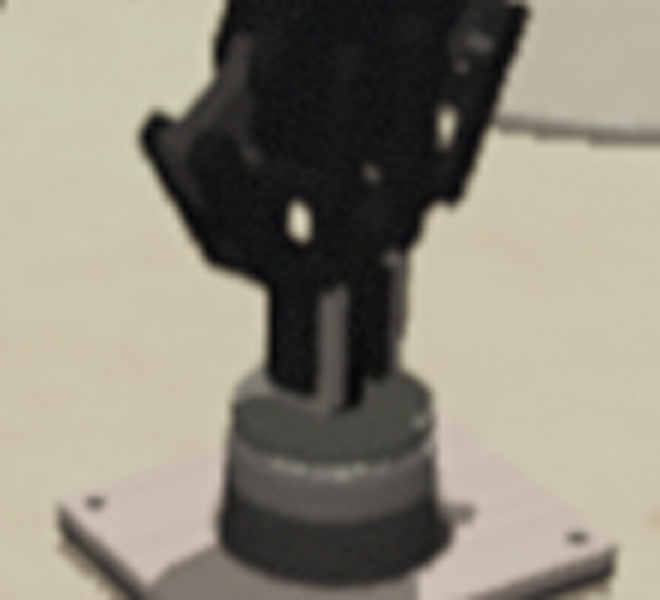

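Call:
{"fn": "servo_tool", "kwargs": {"claw": [0.9,0.9,0.9,0.9,0.9], "linear": [[-0.3,0.5,-1],[0,0,-1],[0,0,-0.6],[0,0,0],[0,0,0]], "roll": [0,0,0,0,0]}}

```text
t: 31.35
tool_pos: [0.4184, -0.1146, 0.0547]
eef_rot: [-2.224, -2.219, 0.0]
wrist_force: [-0.6, 0.3, -1.1]
finger_gap: 0.0164
```

Now release and lift straight up.

Call:
{"fn": "servo_tool", "kwargs": {"claw": [0.9,0.75,0.65,0.55,0.5,0.5,0.5,0.5,0.5,0.5,0.5], "linear": [[0,0,-0.3],[0,0,0],[0,0,0],[0,0,0],[0,0,0],[0,0,3],[0,0,10],[0,0,25],[0,0,30],[0,0,20],[0,0,0]], "roll": [0,0,0,0,0,0,0,0,0,0,0]}}

```text
t: 32.45
tool_pos: [0.4203, -0.1151, 0.1461]
eef_rot: [2.22, 2.215, 0.005]
wrist_force: [1.0, 0.7, -0.8]
finger_gap: 0.0428
```

Call:
{"fn": "servo_tool", "kwargs": {"claw": [0.5,0.5,0.5,0.5,0.5,0.5,0.5,0.5], "linear": [[0,20,5],[0,40,5],[0,45,0],[0,45,0],[0,40,0],[0,20,0],[0,0,0],[0,0,0]], "roll": [0,0,0,0,0,0,0,0]}}

```text
t: 33.25
tool_pos: [0.4181, 0.0953, 0.152]
eef_rot: [-2.223, -2.22, 0.002]
wrist_force: [-1.0, 0.2, 0.0]
finger_gap: 0.0428
```

Run:
```python
from h import *
s=r.read_state();print(s['t'],s['tool_pos'],s['finger_gap'],s['wrist_force'])
p,d=snap('scene','sc23'); q,d2=snap('top','top23')
cv2.imwrite('pics/c23.png',np.hstack([cv2.resize(p[215:305,285:375,::-1],(400,400),interpolation=cv2.INTER_CUBIC),cv2.resize(q[240:300,325:385,::-1],(400,400),interpolation=cv2.INTER_CUBIC)]))
W=world('scene',d); c=np.array([.4184,-.1146])
R=np.hypot(W[...,0]-c[0],W[...,1]-c[1])
m=(d>0)&(R<.027)&(R>.011)&(W[...,2]>.0465)&(W[...,2]<.054)
k=W[m];A=np.c_[k[:,:2]-c,np.ones(len(k))];co=np.linalg.lstsq(A,k[:,2],rcond=None)[0]
for _ in range(3):
    e=k[:,2]-A@co; g=abs(e)<.0015; co=np.linalg.lstsq(A[g],k[g,2],rcond=None)[0]
print(g.sum(),co,'expect .050')
q0=cv2.imread('pics/top0.png')
print(cv2.absdiff(q0[185:262,385:470],cv2.imread('pics/top23.png')[185:262,385:470]).max())
```

```text
33.25 [0.41807892 0.09530163 0.15202417] 0.04283911156011971 [-0.98397844  0.19727395  0.01319164]
296 [-0.0011394   0.00076376  0.05003472] expect .050
20
```

View pics/c23.png

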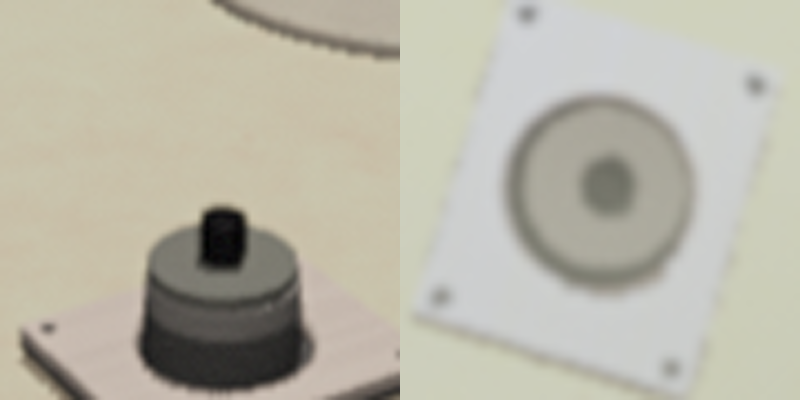

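The cover is flat: its disc top is at 0.0500 m, where 0.050 m is expected, and it is centred in both views (knob at (222,237) left and (608,186) right). The distractors haven't moved, so I'm handing the job in.

Run:
```python
from h import *
print(r.job_done(), r.read_state()['t'])
```

```text
the job is handed in; nothing more can be done
the job is handed in; nothing more can be done
```

The culture dish is set up on the stage plate. The insert, small dish, ring and cover were stacked in that order, each let go before the next, and the job is handed in. The arm had been at work about 33 s of the 141 s allowed. The hand-in reported no verdict, as expected.

- **Insert:** its top measured about 32 mm above the desk, where 32 mm is expected.
- **Dish:** its top measured about 38 mm, as expected. A rough depth fit gave a 0.04 rad slope, but the pictures show it flat.
- **Ring:** it measured level, with its top at about 44 mm, as expected.
- **Cover:** its disc measured 50.0 mm, where 50 mm is expected, with a tilt of about 0.001 rad and its lip inside the ring.
- **Other items:** the large dish and coverslip box look unchanged against the first picture, and I never reached for the yellow look-alike. The gripper was clear of everything at hand-in.

**Disagreement:** the two cameras and the arm's own position differed by 1–2 mm sideways, within the stated calibration error. Centring between the parts is good to about 2 mm, inside all the limits. I did not measure the cover's centring separately after releasing it, but it looked centred in both views.

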